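# Scan a keyed shaft and press it home in its gear

## Task

Turn the keyed shaft where it stands in its nest until its white code plate squarely faces the scanner window and keep it still there for a second, so that it is read. Then lift it out and push it, key in keyway, down into the hub of the gear in the round fixture until its collar sits flat on the hub. Finish while still gripping the shaft by its shank and pressing it down with a steady push of about 20 N; do not let go, and leave everything else on the bench where it is.

Things in the scene. Friction and masses are not known exactly. Their poses are not given: they have to be found in the camera images.
- shaft: Loose steel shaft, 0.4 to 0.6 kg, 117 mm tall, upright in the nest. Origin: centre of its foot, z up its axis. Journal 24 mm diameter, 0 to 45 mm up (lowest 4 mm tapered from 17 mm); collar 50 mm diameter, 45 to 57 mm; round shank 57 to 117 mm. Key and white code plate are both on its +x side, plate right above key. Starts with the plate 0.6 to 1.5 rad clockwise (from above) of the scanner.
- shank (a point): Point on the shaft's axis at which to grip its plain round shank (26 mm diameter), 90 mm above the foot. Axes as the shaft's.
- key (a point): Middle of the key's outer face: a bar 8 mm wide on the journal's +x side, 15 to 45 mm above the foot, standing out to 17 mm from the axis. Hidden in the nest at the start. Axes as the shaft's.
- plate (a point): Centre of the outer face of the white code plate (18 mm wide, 12 mm high, small dark squares on it): on the shaft 29 mm from the axis along the shaft's +x, 51 mm above the foot. Axes as the shaft's.
- shoulder (a point): On the shaft's axis at the underside of the collar, 45 mm above the foot. Axes as the shaft's.
- nest: Fixed grey round nest 50 mm high, about 81 mm across, on one plate with the scanner. Origin on the nest's axis at the bench surface; +x points to the scanner. Its bore, 37 mm wide and open to the bench, is much wider than the journal: the shaft's collar rests on its top, foot 5 mm above the bench, and the shaft can be turned or lifted freely and may shift sideways a few mm.
- window (a point): Centre of the window in the scanner's face that looks at the nest, 77 mm from the nest's axis, 56 mm above the bench. Axes as the nest's. The scanner is a black block 50 x 60 mm, 83 mm high over the bench.
- hub: Fixed gear, 108 mm diameter over its dark teeth (22 to 46 mm above the bench), on a round aluminium fixture 160 mm diameter, 12 mm thick, with three small grey toe clamps (61 mm high, 48 to 78 mm from the axis). Its steel hub, 52 mm diameter, is 62 mm high. Origin on the axis at the bench surface, z up; +x points to the keyway. With the shaft fully home its foot is 17 mm above the bench.
- bore (a point): Centre of the bore's mouth on the hub's top face, 62 mm above the bench. Axes as the hub's. Bore 26 mm diameter, 50 mm deep; keyway a slot 10 mm wide on the bore's +x side, reaching 19 mm from the axis, over the full depth. The key meets the hub's face when the foot is 15 mm in the bore; unless it is over the keyway it goes no deeper.
- screwdriver: Bystander, loose, leave it where it is: screwdriver 200 mm long, lying between the nest and the gear fixture. Origin under its middle.
- bearing: Bystander, loose, leave it where it is: steel bearing ring 62 mm diameter, 18 mm high. Origin at the centre of its underside.
- spare_gear: Bystander, loose, leave it where it is: dark gear wheel about 90 mm diameter, 22 mm thick, lying flat, with a plain hole and no fixture. Origin at the centre of its underside.
- big_gear: Bystander, loose, leave it where it is: dark gear wheel about 110 mm diameter, 26 mm thick, lying flat. Origin at the centre of its underside.
- bottle: Bystander, loose, leave it where it is: white plastic bottle 42 mm diameter, 115 mm high. Origin at the centre of its underside.
- blank: Bystander, loose, leave it where it is: plain steel cylinder 32 mm diameter, 95 mm high, standing on the bench. Origin at the centre of its underside.
- hammer: Bystander, loose, leave it where it is: hammer lying on the right, beyond the gear fixture. Origin under its middle.
Not all that is in view belongs to the job. Leave any purple look-alike of the shaft alone. Leave any blue or pink look-alike of the hub alone.

How it is judged (in metres and radians):
On the way, in this order (a step that is already met when the one before it is completed fails the run):
1. the shaft's code plate squarely faces the scanner window (within about 10 degrees), shaft upright in the nest and still, for 0.5 s (z of plate in the frame of window between -0.01 and 0.01 m and y of plate in the frame of window between -0.012 and 0.012 m and x of plate in the frame of window between -0.07 and -0.025 m and angle between the x axis of shaft and the x axis of nest, either way round below 0.17 rad and angle between shaft's own z axis and vertical below 0.1 rad and linear speed of shaft below 0.03 m/s and angular speed of shaft below 0.3 rad/s), for 0.5 s.
2. the shaft's key is in the keyway and its collar sits on the gear's hub (z of shoulder in the frame of bore between -0.004 and 0.0025 m and horizontal distance between shoulder and bore below 0.004 m and angle between the x axis of shaft and the x axis of hub, either way round below 0.15 rad and angle between shaft's own z axis and vertical below 0.06 rad), for 0.2 s.
At the end, for the whole second after the job is handed in: Shaft home in the hub: collar within 2.5 mm of its face, axes within 4 mm, upright, key in keyway, at rest; fingers still grip the shank (over 8 N, tool point at most 10 mm over its top) and press it down: shaft and hub bear on each other with 14 to 80 N, weight included (all of step 2 and contact force between shaft and hub between 14 and 80 N and contact force between the fingers and shaft above 8 N and z of the grasp point in the frame of shaft below 0.127 m and linear speed of shaft below 0.02 m/s); the arm keeps its last pose, push and grip.
It fails at once if a loose bystander on the bench is moved by more than 30 mm (distance of any of screwdriver, bearing, spare_gear, big_gear, bottle, blank, hammer from where it was at the start of the episode above 0.03 m).
It also fails if it takes over 51 s, if anything falls off the work surface, if the arm or the gripper's body presses on something with over 40 N, if the wrist force passes 120 N, or if a joint passes its speed limit or range.

## Robot

A 6-joint arm with a two-finger parallel gripper is mounted at the origin on the work surface. World frame = base frame: x ahead of the robot, y to its left, z up, the work surface at z = 0. Lengths are in mm, angles in rad, forces in N, time in s.
With the tool pointing down it reaches from about 400 to 925 mm from the base axis. Payload 12.5 kg.
Tool frame: the origin (TCP) lies between the finger pads, 19 mm behind the fingertips; this is the grasp point; z points along the fingers, y is the direction in which the jaws open and shut (so a half turn about z gives the same grasp; the last joint's range is limited). The gripper opens to 95 mm and grips with 3 to 60 N. Pads are 20 mm wide; open, the fingers measure 119 mm over their backs; the gripper's body (75 mm by 180 mm) begins 59 mm behind the grasp point.
Start: joints at [-1.416, 0.491, 1.559, -0, 1.092, -0.106], TCP at [161.181, -603.875, 233.461] pointing down, gripper open.
Joint ranges: [-3.1, 3.1], [-0.84, 2.19], [0.05, 2.79], [-1.13, 4.28], [0.06, 2.93], [-2.69, 2.69]. Speed limits (rad/s): [2.22, 2.22, 2.79, 3.14, 3.14, 3.14].

## Interface

Orientations are given as [roll, pitch, yaw] about the fixed x, y, z axes, in that order (R = Rz(yaw) Ry(pitch) Rx(roll)).
In Python, from cell import env gives the robot as it stands.
- The arm moves only by the shell command python3 -m pendant 'ROWS'. ROWS is JSON, a list that holds one entry, the list of rows, each a list of 5 numbers: the opening, from 0 (shut) to 1 (fully open), then the shift along the tool's x, y, z in m, then the turn about the tool's z in rad. A call has exactly 8 rows; each row is the pose to reach, as a shift and turn from the pose commanded when the call began, along the tool's axes at that moment; what a row does not reach only later rows make up. A row lasts 1/10 s, in which the tool goes at most 50 mm and 8.59 degrees, less where a joint would pass 70% of its speed; a pose out of reach is approached as far as the arm can. A call with a gripper value outside its range is refused whole. The fingers move at their own pace and stop on an object; the grip force is fixed at half the most. Time passes only in rows, so rows that repeat a pose let the fingers close, or fill a call up. It gives the time, the measured TCP pose, the force and the opening at its end, in the units of the state.
- env.state(): the state, without advancing time (a new reading comes with each control period).
- env.read_camera(name): name is "side" or "top" or "wrist"; returns a dict with "image" (400x640x3 uint8, blue, green, red), "range_z" (400x640 float32, mm along the optical axis (not along the pixel's ray), 0 where there is no reading), "fx", "fy", "cx", "cy" (pixels), "rvec" (rotation vector, rad) and "tvec" (3), from world to camera coordinates, as OpenCV has them; the wrist camera has in their place "tool_from_camera" (4x4, takes a point from camera to tool coordinates, whose origin is the TCP and whose axes are the flange's). Camera axes: x right, y down, z forward; pixel columns grow to the right and rows downward; lengths in mm; the calibration is good to about 2 mm. The wrist camera is an equidistant fisheye: a pixel r from the principal point sees the ray r / f radians off the axis. A picture is of the moment at which its call begins: read the wrist's pose just before it.
- env.job_done(): hands the job in, once; it reports no verdict.
The state is a dict: "t": time; "joints": joint angles; "qvel": joint speeds; "tau": joint torques, N m; "eef_pos": TCP position; "tcp_rot": TCP orientation; "ft_force": force on the tool from outside, world axes, zero at the start; "moment": the same for the moment, N m; "opening": opening from 0.0 (shut) to 1.0 (fully open).
Only numpy, scipy, OpenCV 4.12 (cv2) and the standard library are available. Lean on these libraries where they do the work, as an engineer would, in place of code of your own. Each camera call takes 0.05 s, during which the arm holds its last target. There are 200 camera calls.

## Working session

There is one attempt and no reset: what is moved stays moved. The work goes in short steps, Python scripts to look and compute and a shell command to move; the robot and the scene stay as the last step left them, time stands still between calls to the robot, and variables do not carry over. Pictures are saved under pics/ and viewed, about 8 in all and at most 12, crops included, and the job is handed in when it is done.

```bash
mkdir -p pics; cat > h.py <<'E'
import numpy as np, cv2
from cell import env
def shot(n):
    c=env.read_camera(n); np.savez(f'/tmp/{n}.npz',**c); return c
def load(n): return dict(np.load(f'/tmp/{n}.npz'))
def cloud(c):
    v,u=np.mgrid[0:400,0:640]; z=c['range_z']
    P=np.stack([(u-c['cx'])/c['fx']*z,(v-c['cy'])/c['fy']*z,z],-1)
    R=cv2.Rodrigues(c['rvec'])[0]
    W=(P-c['tvec'].reshape(3))@R
    W[z<=0]=np.nan
    return W
E
python3 - <<'E'
from h import *
print(env.state())
for n in('top','side'):
    c=shot(n); cv2.imwrite(f'pics/{n}1.png',c['image'])
    print({k:c[k] for k in('fx','fy','cx','cy','tvec')}, -cv2.Rodrigues(c['rvec'])[0].T@c['tvec'].reshape(3))
E
```

```text
{'t': 0.0, 'joints': array([-1.41563017e+00,  4.91557497e-01,  1.55943960e+00,  1.47536286e-05,
        1.09170530e+00, -1.05609614e-01]), 'qvel': array([ 0.00037525,  0.00119101, -0.00110446,  0.00150211,  0.00049507,
       -0.00098729]), 'tau': array([-1.30851407e-03, -6.12651873e+01, -2.58185077e+01,  6.91707619e-02,
        4.82239947e-02, -1.48829340e-04]), 'eef_pos': array([ 161.12910793, -603.64564156,  232.86641204]), 'tcp_rot': array([-3.14049047e+00, -1.29993845e-04,  2.60768887e-01]), 'ft_force': array([-0.29091741,  0.51994416, -0.11821894]), 'moment': array([-0.06242457, -0.03150856,  0.00321457]), 'opening': 0.9995811329855264}
{'fx': 387.2870719635471, 'fy': 387.2870719635471, 'cx': 321.43421531924747, 'cy': 201.7768205118373, 'tvec': array([-135.82822618,  475.57661717, 1246.23705344])} [ 343.39725496 -118.17193133 1290.675381  ]
{'fx': 482.61654430055734, 'fy': 482.61654430055734, 'cx': 328.2355605451554, 'cy': 202.00939705650222, 'tvec': array([ 421.28609798,  233.52853526, 1092.70333995])} [185.16433696 791.15116119 875.10693673]
```

View pics/top1.png

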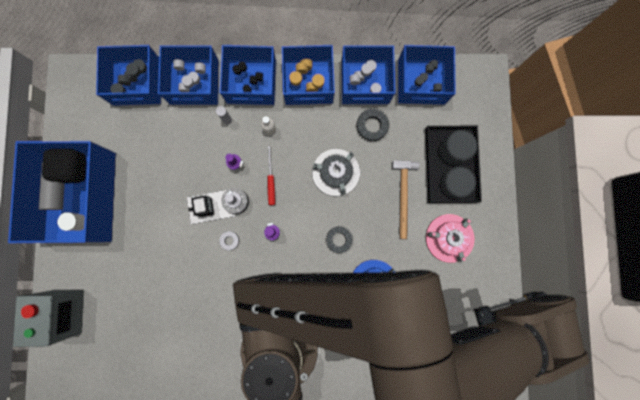

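View pics/side1.png

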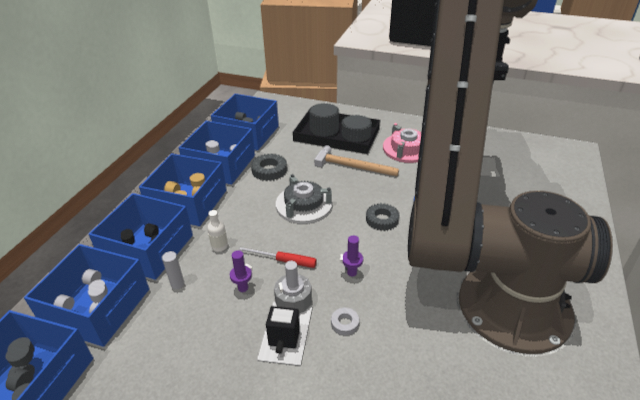

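```bash
python3 - <<'E'
from h import *
from scipy.optimize import least_squares
c=load('top'); W=cloud(c)
def circ(p):
    f=lambda q:np.hypot(p[:,0]-q[0],p[:,1]-q[1])-q[2]
    r=least_squares(f,[*p[:,:2].mean(0),p[:,:2].std()],loss='soft_l1',f_scale=1); return r.x
for nm,(u0,u1,v0,v1) in dict(nest=(218,255,183,222),scan=(188,214,194,218),hub=(310,362,147,198)).items():
    w=W[v0:v1,u0:u1].reshape(-1,3); w=w[~np.isnan(w[:,0])]
    print(nm,np.histogram(w[:,2],bins=range(-5,140,5)))
    for a,b in((8,16),(36,47),(44,54),(54,60),(58,66),(78,88),(110,130)):
        s=w[(w[:,2]>a)&(w[:,2]<b)]
        if len(s)>4: print(a,b,len(s),s.mean(0).round(1),s.min(0).round(1),s.max(0).round(1))
for n,(u0,u1,v0,v1) in dict(top=(180,370,140,230)).items():
    cv2.imwrite('pics/top2.png',cv2.resize(c['image'][v0:v1,u0:u1],None,fx=4,fy=4,interpolation=cv2.INTER_CUBIC))
d=load('side'); cv2.imwrite('pics/side2.png',np.vstack([cv2.resize(d['image'][a:b,x:x+160],None,fx=4,fy=4,interpolation=cv2.INTER_CUBIC)for a,b,x in((165,225,230),(255,340,220))]))
E
```

```text
nest (array([234, 439, 166,  32,   5,   7,   7,   9,   7,   7, 110, 189,  28,
        84,  22,   5,   2,   3,   3,   2,   3,   3,   4,   3,   8,  44,
         6,   1]), array([ -5,   0,   5,  10,  15,  20,  25,  30,  35,  40,  45,  50,  55,
        60,  65,  70,  75,  80,  85,  90,  95, 100, 105, 110, 115, 120,
       125, 130, 135]))
8 16 77 [459.4 177.5  10.2] [427.8 100.6   8. ] [517.8 203.5  15.8]
36 47 37 [470.5 126.8  44.2] [441.3 100.6  37.3] [509.2 180.8  47. ]
44 54 280 [479.3 139.3  50.4] [440.7 100.6  45.3] [521.8 183.5  54. ]
54 60 47 [477.7 141.5  56.1] [446.9 105.6  54. ] [520.9 179.1  59.9]
58 66 104 [479.6 138.5  62.2] [456.  119.6  58.2] [507.6 165.3  65.9]
78 88 7 [475.  133.2  83.8] [469.5 130.9  78.3] [485.5 137.2  87.7]
110 130 61 [479.7 141.4 121.9] [468.7 130.1 110.2] [493.1 153.6 127.2]
scan (array([ 10,  55,  87,  28,  11,  10,  10,  11,  16,  10,   7,  11,   8,
        10,  16,  17,  81, 177,  46,   0,   0,   0,   0,   0,   0,   0,
         0,   0]), array([ -5,   0,   5,  10,  15,  20,  25,  30,  35,  40,  45,  50,  55,
        60,  65,  70,  75,  80,  85, 
[... 500 characters left out ...]
54, 143,  10,  22,  20,  20, 143, 415,  85,  87,
       132,  29,   0,   0,   0,   0,   0,   0,   0,   0,   0,   0,   0,
         0,   0]), array([ -5,   0,   5,  10,  15,  20,  25,  30,  35,  40,  45,  50,  55,
        60,  65,  70,  75,  80,  85,  90,  95, 100, 105, 110, 115, 120,
       125, 130, 135]))
8 16 701 [ 570.6 -186.4   12.3] [ 497.9 -272.4    8. ] [ 654.5 -102.6   16. ]
36 47 345 [ 575.2 -185.6   44.6] [ 501.3 -243.2   36.5] [ 629.7 -112.6   47. ]
44 54 558 [ 576.2 -187.4   47.6] [ 503.5 -243.2   44. ] [ 629.7 -112.7   53.7]
54 60 95 [ 572.8 -190.4   57.4] [ 502.7 -243.1   54.2] [ 632.8 -115.9   59.9]
58 66 189 [ 575.9 -188.1   62. ] [ 508.3 -239.4   58. ] [ 632.8 -115.9   66. ]
```

View pics/top2.png

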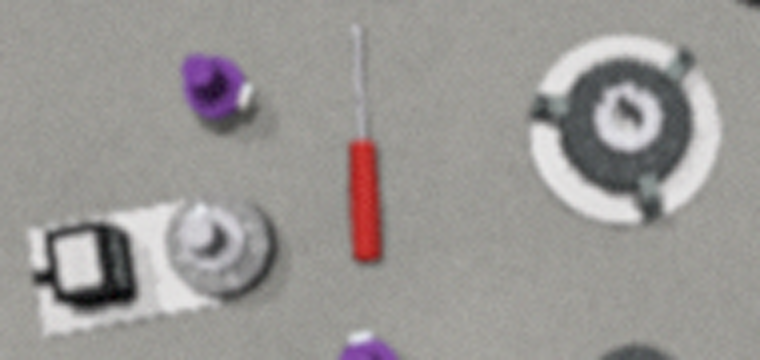

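View pics/side2.png

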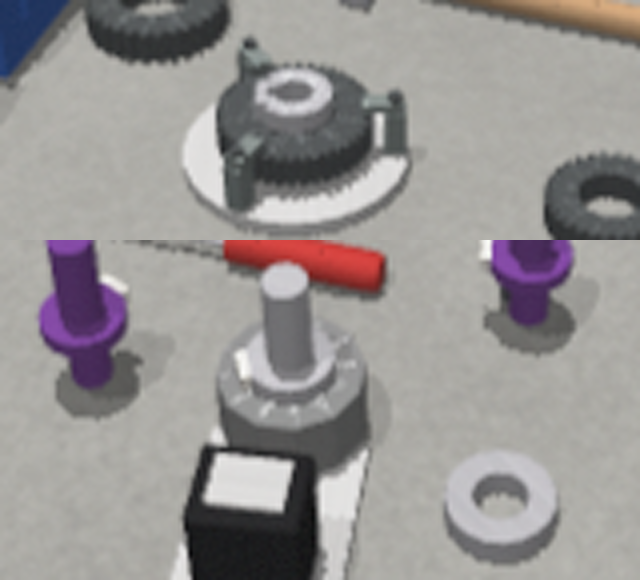

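```bash
python3 - <<'E'
from h import *
c=shot('wrist'); print(c['tool_from_camera'].round(3),c['fx'],c['cx'],c['cy'])
# plate in side and top: white blobs -> ray at z=56
for n,(u0,u1,v0,v1) in dict(side=(272,290,276,296),top=(218,256,184,222)).items():
    d=load(n); R=cv2.Rodrigues(d['rvec'])[0]; C=-R.T@d['tvec'].reshape(3)
    im=d['image'][v0:v1,u0:u1].min(2)
    for t in (195,205,215,225):
        k,l,s,ce=cv2.connectedComponentsWithStats((im>t).astype(np.uint8))
        for i in range(1,k):
            if s[i,4]<4: continue
            u,v=ce[i]+[u0,v0]; r=R.T@[(u-d['cx'])/d['fx'],(v-d['cy'])/d['fy'],1]
            p=C+r*(58-C[2])/r[2]; print(n,t,s[i,4],(u.round(1),v.round(1)),p.round(1))
E
```

```text
[[ 1.00000e-03 -9.64000e-01 -2.64000e-01  7.44630e+01]
 [ 1.00000e+00  1.00000e-03 -0.00000e+00 -9.45000e-01]
 [ 0.00000e+00 -2.64000e-01  9.64000e-01 -1.49861e+02]
 [ 0.00000e+00  0.00000e+00  0.00000e+00  1.00000e+00]] 309.70691628693146 317.791309813206 203.06972200080176
side 195 64 (np.float64(283.3), np.float64(285.6)) [497.2 153.   58. ]
side 205 18 (np.float64(280.7), np.float64(285.5)) [502.8 154.5  58. ]
side 215 16 (np.float64(280.5), np.float64(285.4)) [503.3 154.3  58. ]
side 225 14 (np.float64(280.3), np.float64(285.2)) [503.9 154.   58. ]
top 195 153 (np.float64(221.5), np.float64(206.7)) [457.6 179.2  58. ]
top 195 43 (np.float64(228.9), np.float64(195.9)) [492.  156.5  58. ]
top 195 16 (np.float64(236.4), np.float64(195.2)) [494.  132.6  58. ]
top 205 132 (np.float64(221.4), np.float64(206.5)) [458.1 179.6  58. ]
top 205 12 (np.float64(229.0), np.float64(193.2)) [500.6 156.2  58. ]
top 205 4 (np.float64(229.5), np.float64(198.0)) [485.3 154.4  58. ]
top 215 100 (np.float64(221.3), np.float64(206.4)) [458.5 179.9  58. ]
top 215 4 (np.float64(229.5), np.float64(192.5)) [503.  154.7  58. ]
top 225 4 (np.float64(225.2), np.float64(214.5)) [432.6 167.   58. ]
```

```bash
python3 -m pendant '[[[1,0.04,-0.023,0,0],[1,0.08,-0.046,0,0],[1,0.12,-0.07,0,0],[1,0.16,-0.093,0,0],[1,0.2,-0.116,0,0],[1,0.24,-0.14,0,0],[1,0.28,-0.163,0,0],[1,0.32,-0.186,0,0]]]'
python3 -m pendant '[[[1,0.04,-0.024,0,0],[1,0.08,-0.047,0.01,0],[1,0.12,-0.07,0.03,0],[1,0.155,-0.09,0.055,0],[1,0.178,-0.103,0.085,0],[1,0.187,-0.109,0.11,0],[1,0.187,-0.109,0.115,0],[1,0.187,-0.109,0.115,0]]]'
python3 - <<'E'
from h import *
s=env.state(); print(s['t'],s['eef_pos'],s['tcp_rot'],s['joints'])
c=shot('wrist'); np.save('/tmp/wp.npy',np.r_[s['eef_pos'],s['tcp_rot']])
cv2.imwrite('pics/w1.png',c['image'])
E
```

```text
t: 0.95
eef_pos: [423.4, -340.1, 233.4]
tcp_rot: [3.142, 0.0, 0.261]
ft_force: [-0.4, -1.7, -0.0]
opening: 0.999
t: 1.75
eef_pos: [574.6, -188.2, 117.9]
tcp_rot: [-3.141, 0.001, 0.261]
ft_force: [0.1, -0.9, -0.1]
opening: 1.003
1.75 [ 574.55506226 -188.17453862  117.93640766] [-3.14065468e+00  1.40749619e-03  2.61102702e-01] [-4.25650615e-01  5.96300397e-01  1.72279516e+00 -2.27596811e-04
  8.24180240e-01  8.84198385e-01]
```

View pics/w1.png

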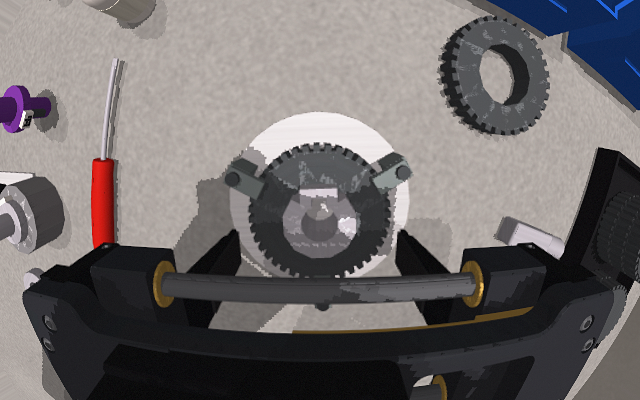

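```bash
cat >> h.py <<'E'
from scipy.spatial.transform import Rotation as Ro
def proj(c,wp,P):  # world -> wrist pixel
    T=c['tool_from_camera']; Rt=Ro.from_euler('xyz',wp[3:]).as_matrix()
    t=(P-wp[:3])@Rt; q=(t-T[:3,3])@T[:3,:3]
    r=np.hypot(q[...,0],q[...,1]); th=np.arctan2(r,q[...,2]); k=c['fx']*th/r
    return np.stack([c['cx']+k*q[...,0],c['cy']+k*q[...,1]],-1).astype(np.float32)
def wcloud(c,wp):
    v,u=np.mgrid[0:400,0:640]; z=c['range_z']; a=(u-c['cx'])/c['fx']; b=(v-c['cy'])/c['fx']; th=np.hypot(a,b)+1e-9
    k=np.tan(th)/th*z; P=np.stack([a*k,b*k,z],-1); P[(z<=0)|(th>1.2)]=np.nan
    T=c['tool_from_camera']; Rt=Ro.from_euler('xyz',wp[3:]).as_matrix()
    return (P@T[:3,:3].T+T[:3,3])@Rt.T+wp[:3]
def ortho(c,wp,cen,z,h=35,s=8):  # image: up=+x world, right=-y
    n=2*h*s; i,j=np.mgrid[0:n,0:n]
    P=np.stack([cen[0]+h-i/s,cen[1]+h-j/s,np.full((n,n),z)],-1).astype(float)
    m=proj(c,wp,P); return cv2.remap(c['image'],m[...,0],m[...,1],cv2.INTER_LINEAR)
E
python3 - <<'E'
from h import *
c=load('wrist'); wp=np.load('/tmp/wp.npy')
cv2.imwrite('pics/o1.png',ortho(c,wp,(574.5,-188),62))
W=wcloud(c,wp); w=W.reshape(-1,3); d=np.hypot(w[:,0]-574.5,w[:,1]+188)
s=w[(d<32)&(abs(w[:,2]-62)<3)]; print(len(s),s.mean(0),s.min(0),s.max(0))
s=w[(d<30)&(w[:,2]<57)&(w[:,2]>-5)]; print(len(s),np.histogram(s[:,2],range(0,60,6)))
E
```

```text
2891 [ 576.74612898 -187.66685283   60.56850387] [ 549.52258621 -214.24146914   59.01651342] [ 605.01182507 -161.23923246   62.63221771]
1701 (array([  0, 394,  67,  77,  78,  86, 120, 518, 225]), array([ 0,  6, 12, 18, 24, 30, 36, 42, 48, 54]))
```

View pics/o1.png

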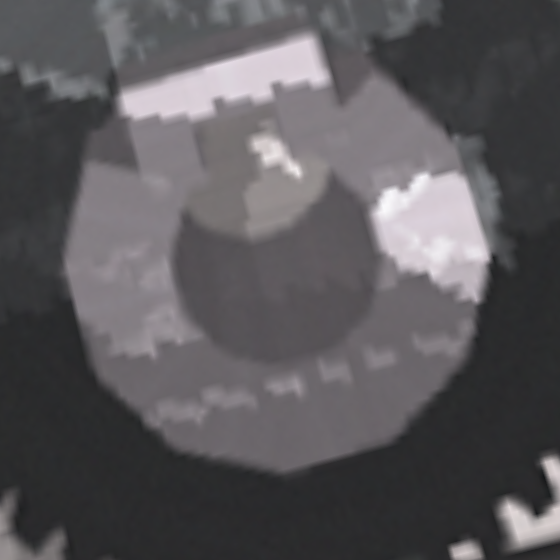

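```bash
cat > fit.py <<'E'
from h import *
from scipy.optimize import differential_evolution
def mask(c,wp,cen,z,lo,h=35,s=8):
    W=wcloud(c,wp); m=(W[...,2]>lo).astype(np.float32); m[np.isnan(W[...,2])]=0
    d=dict(c); d['image']=m; return ortho(d,wp,cen,z,h,s)
def fithub(c,wp,cen,lo=56):
    M=mask(c,wp,cen,60.6,lo); n=len(M); i,j=np.mgrid[0:n:2,0:n:2]; X=cen[0]+35-i/8; Y=cen[1]+35-j/8; m=M[::2,::2]
    def model(q):
        x,y=X-q[0],Y-q[1]; r=np.hypot(x,y); a=x*np.cos(q[2])+y*np.sin(q[2]); b=-x*np.sin(q[2])+y*np.cos(q[2])
        return ((r<26)&(r>13)&~((a>0)&(a<19)&(abs(b)<5))).astype(float), r<28
    def cost(q):
        k,w=model(q); return (abs(k-m)*w).sum()
    r=differential_evolution(cost,[(cen[0]-6,cen[0]+6),(cen[1]-6,cen[1]+6),(-3.2,3.2)],seed=1,popsize=25,maxiter=120)
    return r.x,r.fun/64*4/1.0,M
E
python3 - <<'E'
from fit import *
c=load('wrist'); wp=np.load('/tmp/wp.npy')
for lo in(52,56,58):
    x,f,M=fithub(c,wp,(576,-188),lo); print(lo,x,f)
o=ortho(c,wp,(576,-188),60.6); A=cv2.cvtColor((M*255).astype(np.uint8),cv2.COLOR_GRAY2BGR)
def px(p): return tuple(int(v) for v in ((-188+35-p[1])*8,(576+35-p[0])*8))
for I in(o,A):
    for r in(13,26): cv2.circle(I,px(x),r*8,(0,0,255),1)
    a=x[2]; e=np.array([np.cos(a),np.sin(a)]); n=np.array([-e[1],e[0]])
    for b in(-5,5): cv2.line(I,px(x[:2]+12*e+b*n),px(x[:2]+19*e+b*n),(0,255,0),1)
cv2.imwrite('pics/o2.png',cv2.resize(np.hstack([o,A]),(800,400)))
E
```

```text
52 [ 5.76705810e+02 -1.87581439e+02  2.92841958e-01] 251.4996337890625
56 [ 5.76812321e+02 -1.87615183e+02  2.93678404e-01] 193.68963623046875
58 [ 5.76810137e+02 -1.87558005e+02  2.91572900e-01] 176.0111083984375
```

View pics/o2.png

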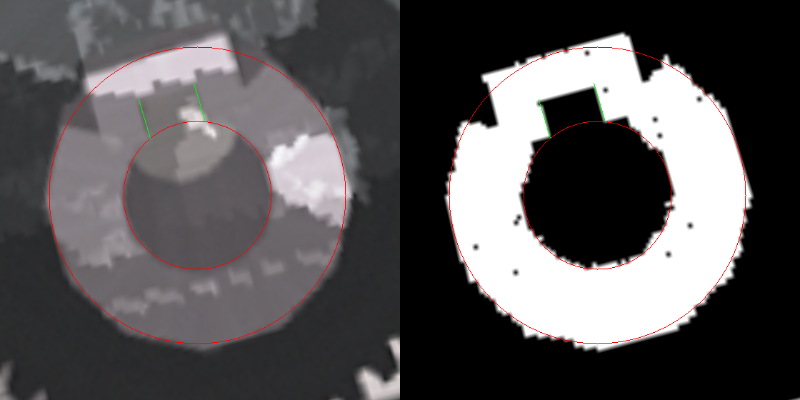

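```bash
python3 -m pendant '[[[1,0,-0.03,-0.03,0],[1,-0.001,-0.075,-0.052,0],[1,-0.002,-0.12,-0.052,0],[1,-0.003,-0.168,-0.052,0],[1,-0.004,-0.216,-0.052,0],[1,-0.005,-0.264,-0.052,0],[1,-0.006,-0.31,-0.052,0],[1,-0.007,-0.342,-0.052,0]]]'
python3 -m pendant '[[[1,0,0,0,0],[1,0,0,0,0],[1,0,0,0,0],[1,0,0,0,0],[1,0,0,0,0],[1,0,0,0,0],[1,0,0,0,0],[1,0,0,0,0]]]'
python3 - <<'E'
from fit import *
s=env.state(); print(s['t'],s['eef_pos'],s['tcp_rot'],s['joints'])
wp=np.r_[s['eef_pos'],s['tcp_rot']]; c=shot('wrist'); np.save('/tmp/wp2.npy',wp)
W=wcloud(c,wp); w=W.reshape(-1,3); d=np.hypot(w[:,0]-480,w[:,1]-141)
for a,b,R in((117,125,18),(57,66,34),(46,54,48)):
    q=w[(d<R)&(w[:,2]>a)&(w[:,2]<b)]; print(a,len(q),q.mean(0).round(2),q.min(0).round(1),q.max(0).round(1))
cen=(482,143)
A=np.hstack([ortho(c,wp,cen,z,45,6) for z in(120.5,58)]); cv2.imwrite('pics/o3.png',cv2.resize(A,(800,400)))
E
```

```text
t: 2.6
eef_pos: [479.5, 141.9, 172.3]
tcp_rot: [3.141, -0.003, 0.261]
ft_force: [1.1, 0.1, -0.6]
opening: 0.999
t: 3.4
eef_pos: [480.1, 140.4, 170.3]
tcp_rot: [3.142, 0.0, 0.261]
ft_force: [0.2, 0.6, 0.1]
opening: 0.999
3.4 [480.07154613 140.40305762 170.33910078] [3.14152383e+00 1.15987710e-04 2.60582621e-01] [ 1.52432651e-01  3.98027691e-01  1.93215736e+00 -1.11593113e-04
  8.11515483e-01  1.46272318e+00]
117 1043 [480.78 143.65 120.42] [467.5 130.8 117. ] [493.1 156.2 122.6]
57 1434 [488.84 146.36  60.59] [459.7 118.5  57.2] [508.9 168.1  65.7]
46 3097 [487.58 145.06  48.6 ] [437.9 102.1  46. ] [521.3 185.1  54. ]
```

View pics/o3.png

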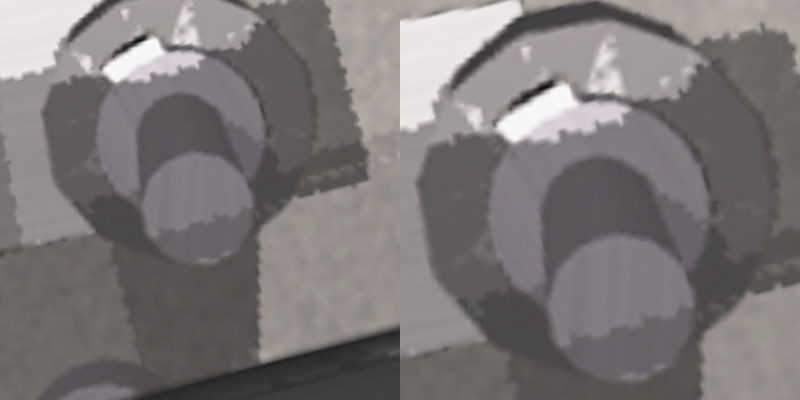

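```bash
python3 -m pendant '[[[1,0.001,-0.002,0.015,0],[1,0.001,-0.002,0.04,0],[1,0.001,-0.002,0.065,0],[1,0.001,-0.002,0.075,0],[1,0.001,-0.002,0.075,0],[0.3,0.001,-0.002,0.075,0],[0,0.001,-0.002,0.075,0],[0,0.001,-0.002,0.075,0]]]'
python3 -m pendant '[[[0,0,0,0,0],[0,0,0,0,0],[0,0,0,0,0],[0,0,0,0,0],[0,0,0,0,0],[0,0,0,-0.001,0],[0,0,0,-0.002,0],[0,0,0,-0.002,0]]]'
```

```text
t: 4.25
eef_pos: [480.8, 142.8, 96.3]
tcp_rot: [3.141, -0.001, 0.261]
ft_force: [0.1, -0.5, 0.8]
opening: 0.802
t: 5.05
eef_pos: [480.2, 142.7, 97.2]
tcp_rot: [3.142, 0.001, 0.261]
ft_force: [0.9, 0.2, -5.6]
opening: 0.268
```

```bash
python3 -m pendant '[[[0,0,0,0,-0.04],[0,0,0,0,-0.12],[0,0,0,0,-0.2],[0,0,0,0,-0.28],[0,0,0,0,-0.36],[0,0,0,0,-0.44],[0,0,0,0,-0.52],[0,0,0,0,-0.6]]]'
python3 -m pendant '[[[0,0,0,0,-0.08],[0,0,0,0,-0.16],[0,0,0,0,-0.24],[0,0,0,0,-0.32],[0,0,0,0,-0.4],[0,0,0,0,-0.48],[0,0,0,0,-0.55],[0,0,0,0,-0.585]]]'
python3 -m pendant '[[[0,0,0,0,0],[0,0,0,0,0],[0,0,0,0,0],[0,0,0,0,0],[0,0,0,0,0],[0,0,0,0,0],[0,0,0,0,0],[0,0,0,0,0]]]'
python3 - <<'E'
from h import *
s=env.state(); print(s['t'],s['eef_pos'],s['tcp_rot'],s['ft_force'],s['moment'])
wp=np.r_[s['eef_pos'],s['tcp_rot']]; c=shot('wrist'); np.save('/tmp/wp2.npy',wp)
d=shot('side')
A=ortho(c,wp,(480,150),60,45,4); B=cv2.resize(d['image'][250:340,240:340],(400,360),interpolation=cv2.INTER_CUBIC)
cv2.imwrite('pics/o4.png',np.hstack([A,B]))
E
```

```text
t: 5.85
eef_pos: [480.2, 142.6, 97.1]
tcp_rot: [-3.141, 0.001, 0.864]
ft_force: [0.5, 0.1, -5.6]
opening: 0.273
t: 6.65
eef_pos: [480.2, 142.6, 97.1]
tcp_rot: [-3.141, 0.0, 1.448]
ft_force: [1.0, 0.1, -5.4]
opening: 0.269
t: 7.45
eef_pos: [480.5, 142.7, 97.4]
tcp_rot: [3.142, 0.0, 1.446]
ft_force: [-0.1, -0.1, -5.0]
opening: 0.272
7.45 [480.47569602 142.69164031  97.4077404 ] [3.14155146e+00 8.36702723e-05 1.44573277e+00] [-0.07336293 -0.12555283 -4.96349623] [-0.10133811 -0.05167665  0.04470585]
```

View pics/o4.png

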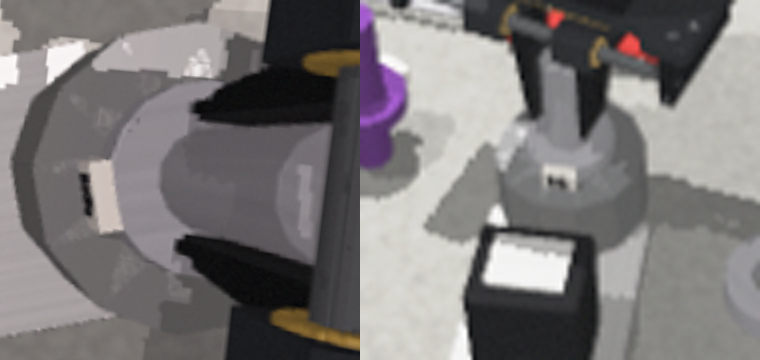

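```bash
python3 - <<'E'
from h import *
c=load('wrist'); wp=np.load('/tmp/wp2.npy')
cen=(480,150); s=8
for z in (61,62.5,64):
    A=ortho(c,wp,cen,z,45,s)
    im=A.min(2).astype(int); roi=np.zeros_like(im); roi[280:500,150:270]=1
    for t in(190,200,210):
        k,l,st,ce=cv2.connectedComponentsWithStats(((im>t)&(roi>0)).astype(np.uint8))
        i=1+np.argmax(st[1:,4]); ys,xs=np.where(l==i)
        p=np.stack([cen[0]+45-ys/s,cen[1]+45-xs/s],-1); r=cv2.minAreaRect(p.astype(np.float32))
        v=np.linalg.svd(p-p.mean(0),full_matrices=False)[2][0]; m=p.mean(0)
        print(z,t,len(p)/64,m.round(1),'size',np.round(r[1],1),'rect',round(r[2],1),'normal',(np.arctan2(v[1],v[0])+np.pi/2)%np.pi)
A=ortho(c,wp,cen,62.5,45,s)
cv2.imwrite('pics/o5.png',A[240:560,120:620])
E
```

```text
61 190 0.703125 [468.  168.6] size [1.8 0.4] rect 82.9 normal 2.973723227147045Traceback (most recent call last):
  File "<stdin>", line 9, in <module>
    return _wrapfunc(a, 'argmax', axis=axis, out=out, **kwds)
    return bound(*args, **kwds)
ValueError: attempt to get argmax of an empty sequence
```

```bash
python3 - <<'E'
from h import *
c=load('wrist'); wp=np.load('/tmp/wp2.npy')
cen=(480,150); s=8
for z in (61,62.5):
    A=ortho(c,wp,cen,z,45,s); im=A.min(2).astype(int); roi=np.zeros_like(im); roi[290:490,150:270]=1
    print(im[390,160:260:6], A[390,206])
    for t in(140,150,160,170):
        k,l,st,ce=cv2.connectedComponentsWithStats(((im>t)&(roi>0)).astype(np.uint8))
        if k<2: continue
        i=1+np.argmax(st[1:,4]); ys,xs=np.where(l==i)
        p=np.stack([cen[0]+45-ys/s,cen[1]+45-xs/s],-1); r=cv2.minAreaRect(p.astype(np.float32))
        v=np.linalg.svd(p-p.mean(0),full_matrices=False)[2][0]; m=p.mean(0)
        print(z,t,len(p)/64,m.round(1),'size',np.round(r[1],1),'rect',round(r[2],1),'normal',(np.arctan2(v[1],v[0])+np.pi/2)%np.pi)
E
```

```text
[ 92  40  41  71 149 185 190 189 186 186 186 180 154 140 140 141 142] [187 193 205]
61 140 137.625 [476.5 168.1] size [19.2 12. ] rect 10.1 normal 1.6678121939434098
61 150 107.796875 [476.1 168.9] size [18.   6.6] rect 9.7 normal 1.7347317657171213
61 160 100.046875 [476.1 169. ] size [17.8  6.1] rect 9.8 normal 1.7364735441510306
61 170 91.34375 [476.1 169. ] size [17.7  5.7] rect 10.1 normal 1.7382307588799701
[ 71  40  44 112 173 191 189 187 186 186 185 172 142 140 141 142 143] [186 193 205]
62.5 140 137.265625 [476.7 168.4] size [19.  12.3] rect 9.5 normal 1.6586363105831827
62.5 150 106.109375 [476.2 169.3] size [17.9  6.5] rect 9.5 normal 1.7342552739026478
62.5 160 98.4375 [476.2 169.4] size [17.7  6.1] rect 9.9 normal 1.7373389288835392
62.5 170 89.859375 [476.2 169.4] size [17.5  5.7] rect 10.2 normal 1.7374617959227492
```

```bash
python3 -m pendant '[[[0,0,0,0,0],[0,0,0,0,0],[0,0,0,-0.005,0],[0,0,0,-0.02,0],[0,0,0,-0.04,0],[0,0,0,-0.06,0],[0,0,0,-0.072,0],[0,0,0,-0.077,0]]]'
python3 -m pendant '[[[0,-0.006,0.003,0,0],[0,-0.02,0.009,0,0],[0,-0.04,0.017,0,0],[0,-0.062,0.027,0,0],[0,-0.086,0.037,0,0],[0,-0.11,0.047,0,0],[0,-0.134,0.058,0,0],[0,-0.158,0.068,0,0]]]'
python3 -m pendant '[[[0,-0.024,0.01,0,0.05],[0,-0.048,0.02,0,0.14],[0,-0.072,0.031,0,0.24],[0,-0.096,0.041,0,0.34],[0,-0.118,0.051,0,0.44],[0,-0.138,0.059,0,0.54],[0,-0.152,0.065,0,0.64],[0,-0.158,0.068,0,0.72]]]'
python3 -m pendant '[[[0,0,0,0,0.1],[0,0,0,0,0.2],[0,0,0,0,0.3],[0,0,0,0,0.4],[0,0,0,0,0.5],[0,0,0,0,0.6],[0,0,0,0,0.69],[0,0,0,0,0.726]]]'
python3 - <<'E'
from h import *
s=env.state(); print(s['t'],s['eef_pos'],s['tcp_rot'],s['ft_force'])
wp=np.r_[s['eef_pos'],s['tcp_rot']]; c=shot('wrist'); np.save('/tmp/wp2.npy',wp)
d=shot('side');shot('top')
A=ortho(c,wp,(585,-188),62,45,4); B=cv2.resize(d['image'][135:225,255:355],(400,360),interpolation=cv2.INTER_CUBIC)
cv2.imwrite('pics/o5.png',np.hstack([A,B]))
E
```

```text
t: 8.35
eef_pos: [480.7, 142.8, 175.6]
tcp_rot: [3.14, -0.0, 1.446]
ft_force: [-0.1, -0.4, -6.4]
opening: 0.269
t: 9.15
eef_pos: [528.2, -24.0, 173.3]
tcp_rot: [-3.14, 0.0, 1.446]
ft_force: [0.1, -0.2, -5.3]
opening: 0.273
t: 9.95
eef_pos: [575.7, -189.6, 172.8]
tcp_rot: [-3.14, 0.001, 0.721]
ft_force: [0.0, 0.9, -6.2]
opening: 0.267
t: 10.75
eef_pos: [575.5, -188.1, 172.9]
tcp_rot: [-3.141, 0.002, -0.004]
ft_force: [0.3, -0.6, -5.9]
opening: 0.273
10.75 [ 575.45978136 -188.13732621  172.92800424] [-3.14083104e+00  2.04747466e-03 -3.75752338e-03] [ 0.32467569 -0.64001973 -5.88521038]
```

View pics/o5.png

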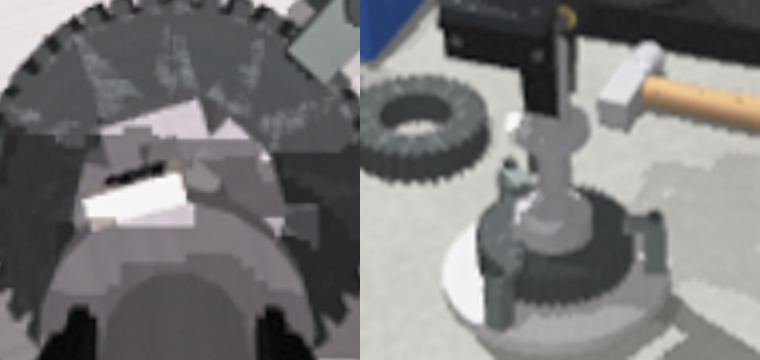

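```bash
python3 - <<'E'
from h import *
c=load('wrist'); wp=np.load('/tmp/wp2.npy')
cen=(585,-188); s=8
for z in (137.5,139):
    A=ortho(c,wp,cen,z,45,s); im=A.min(2).astype(int)
    for t in(160,175,190):
        k,l,st,ce=cv2.connectedComponentsWithStats((im>t).astype(np.uint8))
        for i in range(1,k):
            ys,xs=np.where(l==i); p=np.stack([cen[0]+45-ys/s,cen[1]+45-xs/s],-1); m=p.mean(0)
            if not(60<len(p)/64<180) or np.hypot(*(m-[600,-180]))>15: continue
            r=cv2.minAreaRect(p.astype(np.float32)); v=np.linalg.svd(p-m,full_matrices=False)[2][0]
            print(z,t,len(p)/64,m.round(1),np.round(r[1],1),round(r[2],1),'normal',(np.arctan2(v[1],v[0])+np.pi/2)%np.pi,'axis',(m-26*np.array([np.cos(.293),np.sin(.293)])).round(1))
# side camera: shaft-vs-hub check via cloud of collar/hub
W=cloud(load('side')).reshape(-1,3)
for a,b in((59,65),(124,130)):
    q=W[(abs(W[:,2]-(a+b)/2)<3)&(np.hypot(W[:,0]-576,W[:,1]+188)<32)]; print(a,len(q),q.mean(0),q.min(0),q.max(0))
E
```

```text
137.5 160 139.421875 [ 599.5 -181.3] [ 9.8 20. ] 1.2 normal 0.07907057085498881 axis [ 574.7 -188.8]
137.5 175 128.921875 [ 599.7 -181.5] [19.6  9.2] 90.0 normal 0.06158463703821404 axis [ 574.8 -189. ]
137.5 190 120.6875 [ 599.8 -181.4] [19.4  8.9] 90.0 normal 0.0710402025095509 axis [ 574.9 -189. ]
139 160 136.921875 [ 600.  -181.3] [ 9.6 19.7] 1.7 normal 0.07874590717204999 axis [ 575.1 -188.8]
139 175 126.40625 [ 600.1 -181.5] [ 9.2 19.5] 0.7 normal 0.06069271313163238 axis [ 575.2 -189. ]
139 190 119.234375 [ 600.2 -181.5] [ 8.9 19.2] 1.9 normal 0.06929360146410524 axis [ 575.3 -189. ]
59 102 [ 574.15977241 -183.20835074   60.98304711] [ 549.37506543 -211.796807     59.01495876] [ 601.26770466 -158.56419043   63.54323976]
124 30 [ 569.60848939 -168.85360111  127.54717979] [ 550.55862936 -194.95944643  125.0342008 ] [ 598.35795889 -159.16421648  129.94339564]
```

```bash
python3 - <<'E'
from h import *
c=load('wrist'); wp=np.load('/tmp/wp2.npy')
cen=(585,-188); s=8
for z in (138,):
    A=ortho(c,wp,cen,z,45,s); im=A.min(2).astype(int)
    k,l,st,ce=cv2.connectedComponentsWithStats((im>175).astype(np.uint8))
    for i in range(1,k):
        m=np.array([cen[0]+45-ce[i,1]/s,cen[1]+45-ce[i,0]/s])
        if st[i,4]>3000 and np.hypot(*(m-[600,-180]))<15:
            x0,w=st[i,0],st[i,2]; cols=np.arange(x0,x0+w); rows=np.array([np.where(l[:,q]==i)[0][0] for q in cols])
            lo=cols[8:-8]; r=rows[8:-8]; f=np.polyfit(lo,r,1); res=r-np.polyval(f,lo); g=abs(res)<6; f=np.polyfit(lo[g],r[g],1)
            print(w/s,'normal',-np.arctan(f[0]),'rms',res.std()/s, rows[::12])
E
```

```text
19.75 normal 0.26608046158787285 rms 0.8987098344577483 [237 233 229 224 221 218 215 210 206 205 200 198 220 243]
```

```bash
python3 -m pendant '[[[0,0.001,0,0,0],[0,0.001,0,0.006,0],[0,0.001,0,0.012,0],[0,0.001,0,0.018,0],[0,0.001,0,0.022,0],[0,0.001,0,0.026,0],[0,0.001,0,0.03,0],[0,0.001,0,0.032,0]]]'
python3 -c "
from h import *
s=env.state();print(s['eef_pos'],s['tcp_rot'],s['ft_force'],s['moment'])"
```

```text
t: 11.7
eef_pos: [576.9, -187.8, 142.0]
tcp_rot: [-3.142, 0.0, -0.0]
ft_force: [0.4, 0.6, -5.9]
opening: 0.271
[ 576.94545726 -187.75102862  141.99436138] [-3.14154817e+00  3.29083664e-04 -8.62324205e-05] [ 0.3685401  0.5521244 -5.8984339] [ 0.00196883 -0.00271341 -0.01623161]
```

```bash
python3 -m pendant '[[[0,0,0,0.002,0],[0,0,0,0.004,0],[0,0,0,0.005,0],[0,0,0,0.006,0],[0,0,0,0.007,0],[0,0,0,0.008,0],[0,0,0,0.009,0],[0,0,0,0.01,0]]]'
```

```text
t: 12.5
eef_pos: [577.0, -187.8, 132.4]
tcp_rot: [3.142, -0.0, -0.0]
ft_force: [0.6, -0.1, -6.0]
opening: 0.273
```

Key is in the keyway (foot about 20 mm deep, no force). Going on down.

```bash
python3 -m pendant '[[[0,0,0,0.003,0],[0,0,0,0.006,0],[0,0,0,0.009,0],[0,0,0,0.012,0],[0,0,0,0.015,0],[0,0,0,0.018,0],[0,0,0,0.02,0],[0,0,0,0.022,0]]]'
python3 -m pendant '[[[0,0,0,0.001,0],[0,0,0,0.001,0],[0,0,0,0.002,0],[0,0,0,0.002,0],[0,0,0,0.003,0],[0,0,0,0.003,0],[0,0,0,0.003,0],[0,0,0,0.003,0]]]'
```

```text
t: 13.3
eef_pos: [577.0, -187.8, 110.2]
tcp_rot: [3.142, -0.0, -0.0]
ft_force: [-0.4, 0.5, -6.4]
opening: 0.268
t: 14.1
eef_pos: [577.2, -187.9, 108.7]
tcp_rot: [3.141, -0.001, -0.0]
ft_force: [-3.4, 1.1, 7.3]
opening: 0.267
```

```bash
python3 -m pendant '[[[0,0,0,0.0005,0],[0,0,0,0.001,0],[0,0,0,0.001,0],[0,0,0,0.001,0],[0,0,0,0.001,0],[0,0,0,0.001,0],[0,0,0,0.001,0],[0,0,0,0.001,0]]]'
python3 - <<'E'
from h import *
for i in range(3):
    s=env.state(); wp=np.r_[s['eef_pos'],s['tcp_rot']]; c=shot('wrist'); print(s['eef_pos'].round(2),s['ft_force'].round(1),s['moment'].round(2),s['opening'])
np.save('/tmp/wp2.npy',wp)
d=shot('side')
W=wcloud(c,wp).reshape(-1,3); 
q=W[(W[:,2]>65)&(W[:,2]<85)&(np.hypot(W[:,0]-577,W[:,1]+188)<27)]; print(len(q),np.median(q[:,2]))
A=ortho(c,wp,(585,-188),72,45,4); B=cv2.resize(d['image'][145:215,265:345],(400,360),interpolation=cv2.INTER_CUBIC)
cv2.imwrite('pics/o6.png',np.hstack([A,B]))
E
```

```text
t: 14.9
eef_pos: [577.3, -187.9, 108.7]
tcp_rot: [3.141, -0.002, -0.0]
ft_force: [-6.4, 2.7, 16.7]
opening: 0.269
[ 577.25 -187.85  108.66] [-6.4  2.7 16.7] [0.59 1.25 0.01] 0.2688776201288856
[ 577.25 -187.9   108.66] [-5.7  2.6 17. ] [0.58 1.21 0.03] 0.2695527900102154
[ 577.24 -187.86  108.64] [-6.8  1.9 17.8] [0.56 1.2  0.05] 0.26942832912393005
1967 72.6033411831676
```

View pics/o6.png

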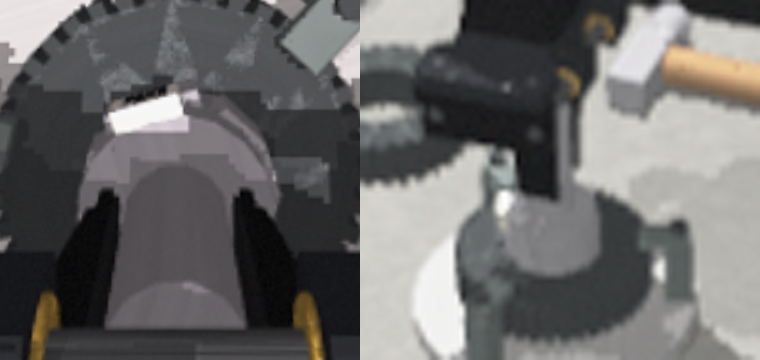

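```bash
python3 -m pendant '[[[0,0,0,0,0],[0,0,0,0,0],[0,0,0,0,0],[0,0,0,0,0],[0,0,0,0,0],[0,0,0,0,0],[0,0,0,0,0],[0,0,0,0,0]]]' && python3 -c "
from cell import env
print(env.job_done()); s=env.state(); print(s['t'],s['eef_pos'],s['ft_force'],s['opening'])"
```

```text
t: 15.9
eef_pos: [577.2, -187.9, 108.6]
tcp_rot: [3.141, -0.002, -0.0]
ft_force: [-6.9, 1.8, 17.5]
opening: 0.269
the job is handed in; nothing more can be done
None
the job is handed in; nothing more can be done
```

I turned the shaft in its nest until the code plate faced the scanner and held it still there for about 1 s. I then pushed it into the gear's hub and handed the job in at 15.9 s, still gripping and pressing. The hand-in gave no verdict.

**Scan:** the plate measured 1.74 rad against a scanner direction of about 1.75 rad.

**Fit:** the key entered the keyway with no extra force. The collar top read 72.6 mm, about 74 mm after the 1.4 mm low bias seen on the hub face, which is the height of a seated collar.

**Final push:** the vertical push held steady at 17.5 N, about 23 N on the hub with the shaft's weight. The fingers were closed on the shank (opening 0.269, about 26 mm).

**What did not agree:**
- A sideways force of about 7 N remained on the tool at the end. I left it.
- The tool stopped at 108.6 mm, about 1 mm above the roughly 107.4 mm I expected for fully home. I put this down to measurement error, because the collar height agreed.
- The cameras disagreed by up to about 2 mm sideways.

I did not measure the bystanders after the move. Nothing was touched along the paths as far as the forces showed.

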